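Rake the drain slot and hold the spring-return drain dial at its third click

TASK

Take the raking pin out of the wooden block, put its tip down into the drain board's narrow slot at the closed end and draw it along the slot, slowly and steadily at about 3 cm/s, until it comes out into the square sump. Then, with the pin still in the gripper, press the paddle of the spring-return drain dial down with the pin's tip, past the first two clicks to the third, and finish while still holding the pin and keeping the paddle down there against its spring. Never touch the dial or its housing with the gripper or arm, and leave the two crushed cans and the bowl where they are.

Things in the scene. Friction and masses are not known exactly. Their poses are not given: they have to be found in the camera images.
- block: Wooden block fixed to the bench, 80 x 80 x 65 mm high, with one upright 14 mm hole through its centre in which the pin stands. Origin: centre of its underside.
- pin: Loose pin, 150 mm long, about 90 g: steel shaft of 8 mm diameter with a rounded tip, from the tip to 60 mm, then square wooden handle, 22 x 22 mm, from 60 to 150 mm. Origin at the tip, z along the pin towards the handle, x and y across the handle's flat faces. It starts upright in the block, its shoulder on the block's top, its tip 5 mm above the bench.
- drain: Fixed white slab 120 (x) x 240 (y) x 30 mm high; origin: centre of its underside, z up. A slot 14 mm wide and 16 mm deep runs in its top along its own y axis at x = 0, from the closed end at y = -80 to y = +60 mm, where it opens into the square sump: y = +60 to +100, x = -20 to +20 mm, 24 mm deep to a steel shutter that slides aside as the dial is pressed. Steel edging lines both.
- valve: The dial's fixed housing: base plate 150 x 100 x 10 mm, two upright grey cheeks (x -55 to +45, y +-26 to +-34 mm, top 140 mm above the bench), a black drum of 88 mm diameter between. Origin: underside, below the drum's axle, which lies along its own y, 95 mm up. The paddle sticks out to its own +x, in front of the cheeks. Three studs on each cheek's front edge mark the paddle arm's heights at the clicks.
- pad (a point): Centre of the paddle's upper face, where to press; moves with the dial, 85 mm from the axle. The paddle is a black tray, face about 33 x 33 mm inside a 5 mm rim. At rest it slopes up away from the axle at 0.30 rad (pad 120 mm above the bench); at the third click down at 0.30 rad (pad 70 mm above the bench): 50 mm lower, under 4 mm sideways.
- dial (a joint): Dial angle, rad: 0 at rest (upper stop), grows as the paddle is pressed down. Clicks at 0.20, 0.40 and 0.60, hard stop at 0.66. The spring returns it to 0 from anywhere, clicks included, once released. Pressing at the pad takes about 3 N at first and 6 N at the third click, 1.3 N more or less around each click.
- can_a: Crushed drink can, a flat aluminium puck about 68 mm across and 27 mm high, loose; leave it. Origin: centre of underside.
- can_b: Another crushed can like it; leave it.
- bowl: Small stainless bowl, 120 mm across the rim and 50 mm high, loose; leave it. Origin: centre of underside.
Mind the look-alikes: they are no part of the job. There is more than one size of the block; the job needs the middle-sized. What is shaped like the pin but red is not meant.

How it is judged:
On the way, in this order (a step that is already met when the one before it is completed fails the run):
1. the pin, in the gripper, is drawn out of the block (z of pin in the frame of block above 0.07 m and contact force between the fingers and pin above 1 N), for 0.1 s.
2. the pin's tip is down in the slot at its closed end (y of pin in the frame of drain between -0.085 and -0.055 m and x of pin in the frame of drain between -0.012 and 0.012 m and z of pin in the frame of drain below 0.026 m and contact force between the fingers and pin above 1 N), for 0.1 s.
3. the tip passes the slot's first third (y of pin in the frame of drain between -0.045 and -0.02 m and x of pin in the frame of drain between -0.012 and 0.012 m and z of pin in the frame of drain below 0.026 m and contact force between the fingers and pin above 1 N), for 0.05 s.
4. the tip passes the slot's middle (y of pin in the frame of drain between -0.01 and 0.01 m and x of pin in the frame of drain between -0.012 and 0.012 m and z of pin in the frame of drain below 0.026 m and contact force between the fingers and pin above 1 N), for 0.05 s.
5. the tip passes the slot's last third (y of pin in the frame of drain between 0.02 and 0.045 m and x of pin in the frame of drain between -0.012 and 0.012 m and z of pin in the frame of drain below 0.026 m and contact force between the fingers and pin above 1 N), for 0.05 s.
6. the tip comes out of the slot into the sump (y of pin in the frame of drain between 0.064 and 0.1 m and x of pin in the frame of drain between -0.02 and 0.02 m and z of pin in the frame of drain below 0.03 m), for 0.05 s.
7. the pin's tip presses the paddle past the first click (value of joint dial above 0.25 rad and contact force between pin and valve above 1 N and contact force between the fingers and pin above 1 N), for 0.05 s.
8. past the second click (value of joint dial above 0.45 rad and contact force between pin and valve above 1 N and contact force between the fingers and pin above 1 N), for 0.05 s.
9. to the third click, and holds it (value of joint dial above 0.54 rad and contact force between pin and valve above 1 N and contact force between the fingers and pin above 1 N), for 0.3 s.
At the end, for the whole second after the job is handed in: The dial stands still at its third click (joint at least 0.54 rad) under the pin's tip (over 1 N on the dial), the pin is held by the fingers, the gripper and arm do not touch the dial, and this lasts through the final second (all of step 9 and velocity of joint dial between -0.1 and 0.1 rad/s and contact force between each of the fingers, the arm and valve below 0.5 N); the arm keeps its last pose, push and grip.
It fails at once if the pin races in the slot (over 0.1 m/s with the tip down in it) (y of pin in the frame of drain between -0.085 and 0.06 m and x of pin in the frame of drain between -0.012 and 0.012 m and z of pin in the frame of drain below 0.026 m and linear speed of pin above 0.1 m/s).
It fails at once if the gripper or arm touches the dial or its housing (contact force between any of the fingers, the arm and valve above 0.5 N).
It fails at once if a can or the bowl is moved by over 20 mm (distance of any of can_a, can_b, bowl from where it was at the start of the episode above 0.02 m).
It also fails if it takes over 59 s, if anything falls off the work surface, if the arm or the gripper's body presses on something with over 40 N, if the wrist force passes 120 N, or if a joint passes its speed limit or range.

ROBOT

A 6-joint arm with a two-finger parallel gripper is mounted at the origin on the work surface. World frame = base frame: x ahead of the robot, y to its left, z up, the work surface at z = 0. Lengths are in m, angles in rad, forces in N, time in s.
With the tool pointing down it reaches from about 0.35 to 0.975 m from the base axis. Payload 4.9 kg.
Tool frame: the origin (TCP) lies between the finger pads; the fingertips stand 22 mm ahead of it and the grasp point (between the pads) lies 3 mm ahead of it; z points along the fingers, y is the line along which they close (so a half turn about z gives the same grasp; the last joint's range is limited). The gripper opens to 85 mm and grips with 20 to 120 N. Pads are 22 mm wide; open, the fingers measure 114 mm over their backs; the gripper's body (76 mm by 85 mm) begins 54 mm behind the grasp point. The pads swing forward as they close: fully open they stand 13 mm farther back than shut.
Start: joints at [1.003, 0.053, 1.613, -0, 1.476, -0.119], TCP at [0.271, 0.563, 0.253] pointing down, gripper open.
Joint ranges: [-3.01, 3.01], [-1.01, 2.22], [0.06, 2.58], [-1.02, 4.17], [0.09, 2.62], [-3.14, 3.14]. Speed limits (rad/s): [2.57, 2.57, 3.14, 3.14, 3.14, 3.14].

INTERFACE

Orientations are given as a unit quaternion [w, x, y, z].
In Python, from plant import state, grab_frame, get_calibration, job_done, recognise, regions_of gives the robot as it stands.
- The arm moves only by the tool apply_moves, never from a script. Its argument "targets" is a list of rows, each an object with "translation": the shift along the tool's x, y, z normalised to -1 to 1, where 1 is 100 mm, a list of three; "twist": the turn about the tool's z normalised to -1 to 1, where 1 is 0.1 rad; "hand": the opening, from 0 (shut) to 1 (fully open). A call has 1 to 8 rows; each row shifts and turns the commanded pose from where the row before left it, along the tool's axes as they then stand; what a row does not reach is not made up. A row lasts 1/10 s, in which the tool goes at most 50 mm and 8.59 degrees, less where a joint would pass 70% of its speed; a pose out of reach is approached as far as the arm can. A call with a number of a shift or a turn outside -1 to 1 is refused whole. A call with a gripper value outside its range is refused whole. The fingers move at their own pace and stop on an object; the grip force is fixed at half the most. Time passes only in rows, so rows that do not move let the fingers close. It gives the time, the measured TCP pose, the force, the opening and the grip force at its end, in the units of the state.
- state(): the state, without advancing time (a new reading comes with each control period).
- grab_frame(name): name is "scene" or "side" or "wrist"; returns the picture (384x512x3 uint8, red, green, blue); there is no depth.
- get_calibration(name): a dict with "camera_matrix" (3x3 intrinsics, pixels), "pose" (4x4, takes a point from camera to world coordinates). Camera axes: x right, y up, looking along -z (the intrinsics and any distortion apply to the point x, -y, -z); pixel columns grow to the right and rows downward; lengths in m; the calibration is good to about 2 mm. A picture is of the moment at which its call begins: read the wrist's pose just before it. get_calibration takes no time and is no camera call; for the wrist camera it gives the pose at the moment of the call.
- job_done(): hands the job in; it is judged then, once.
Trained networks look in the newest picture that a camera, given by its name, has taken for a name from the list of things; names that differ only in an ending like _2 or _b are one class to them, and where a whole thing is asked for, a point or a joint stands for the part that bears it (a point fixed in the world has none). Each returns a list of dicts, best first, with "score" (0 to 1); they miss things now and then, are a little off and sometimes report something else, mostly with a low value. They report only what shows in the picture. A call takes as long as a camera call. They do not tell look-alikes from the thing itself.
- recognise(camera, query): "point" ([x, y, z] in m, in world coordinates, good to about 4 mm: the middle of the surface that is visible of it).
- regions_of(camera, query): "pixels" (384x512 bool, what is visible of it).
The state is a dict: "time": time; "joint_pos": joint angles; "joint_vel": joint speeds; "joint_efforts": joint torques, N m; "tool_pos": TCP position; "tool_rot": TCP orientation; "contact_force": force on the tool from outside, world axes, zero at the start; "ft_torque": the same for the moment, N m; "gripper_width": opening from 0.0 (shut) to 1.0 (fully open); "grasp_force": force on a finger pad.
Only numpy, scipy, OpenCV 4.12 (cv2) and the standard library are available. Lean on these libraries where they do the work, as an engineer would, in place of code of your own. Each camera call takes 0.05 s, during which the arm holds its last target. There are 200 camera calls.

## Working session

There is one attempt and no reset: what is moved stays moved. The work goes in short steps, Python scripts to look and compute and a tool call to move; the robot and the scene stay as the last step left them, time stands still between calls to the robot, and variables do not carry over. Pictures are saved under pics/ and viewed, at most 10 in all, crops included, and the job is handed in when it is done.

Besides the shell and the picture viewer there is one more tool, called after "Emit:" by a JSON object that holds its "op" and its "data". apply_moves: Moves the arm, as the interface text tells. Its arguments: {"type":"object","properties":{"targets":{"type":"array"}},"required":["targets"]}

```bash
mkdir -p pics; ls; python3 - <<'E'
from plant import *
import cv2,numpy as np
s=state();print({k:np.round(v,3).tolist() for k,v in s.items()})
ims=[]
for c in("scene","side"):
    im=grab_frame(c);ims.append(im);cv2.imwrite(f"pics/{c}0.png",im[:,:,::-1])
    k=get_calibration(c);print(c,np.round(k["camera_matrix"],1).tolist(),np.round(k["pose"],3).tolist())
    for q in("block","pin","drain","valve","pad","can_a","bowl"):
        print(c,q,[(round(float(d["score"]),2),np.round(d["point"],3).tolist()) for d in recognise(c,q)])
E
```

```text
pics
{'time': 0.0, 'joint_pos': [1.003, 0.053, 1.614, 0.0, 1.476, -0.119], 'joint_vel': [0.0, -0.0, -0.001, 0.001, 0.0, 0.001], 'joint_efforts': [0.001, -39.367, -37.018, -0.0, 0.007, 0.0], 'tool_pos': [0.271, 0.563, 0.252], 'tool_rot': [-0.0, 0.223, 0.975, -0.001], 'contact_force': [0.051, -0.326, 0.123], 'ft_torque': [-0.011, -0.007, 0.02], 'grasp_force': 0.0, 'gripper_width': 0.999}
scene [[396.4, 0.0, 251.1], [0.0, 396.4, 194.7], [0.0, 0.0, 1.0]] [[0.86, -0.431, 0.273, 0.868], [0.51, 0.714, -0.48, -0.537], [0.012, 0.552, 0.834, 1.06], [0.0, 0.0, 0.0, 1.0]]
scene block [(0.88, [0.308, 0.198, 0.092]), (0.69, [0.48, 0.249, 0.058]), (0.61, [0.413, 0.391, 0.046])]
scene pin [(0.66, [0.468, 0.262, 0.121]), (0.66, [0.575, 0.235, 0.112])]
scene drain [(0.56, [0.518, 0.027, 0.03])]
scene valve [(0.76, [0.484, -0.315, 0.11])]
scene pad [(0.93, [0.497, -0.301, 0.124])]
scene can_a [(0.86, [0.668, 0.244, 0.027]), (0.82, [0.704, -0.229, 0.026])]
scene bowl [(0.63, [0.762, -0.016, 0.019]), (0.37, [0.495, -0.306, 0.125])]
side [[350.3, 0.0, 263.0], [0.0, 350.3, 191.0], [0.0, 0.0, 1.0]] [[0.999, 0.04, -0.028, 0.516], [-0.046, 0.574, -0.818, -0.649], [-0.017, 0.818, 0.575, 0.585], [0.0, 0.0, 0.0, 1.0]]
side block [(0.74, [0.466, 0.237, 0.048]), (0.7, [0.406, 0.376, 0.036]), (0.64, [0.311, 0.187, 0.069])]
side pin [(0.8, [0.571, 0.229, 0.112]), (0.68, [0.466, 0.254, 0.117])]
side drain [(0.86, [0.511, 0.008, 0.033]), (0.5, [0.468, 0.254, 0.117])]
side valve []
side pad [(0.85, [0.501, -0.304, 0.124])]
side can_a [(0.8, [0.7, -0.232, 0.025]), (0.65, [0.664, 0.24, 0.028])]
side bowl [(0.69, [0.774, -0.012, 0.032])]
```

View pics/scene0.png

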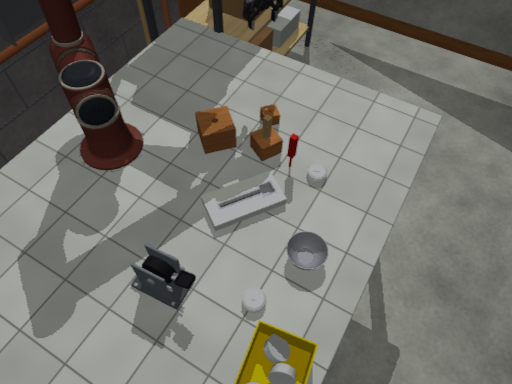

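View pics/side0.png

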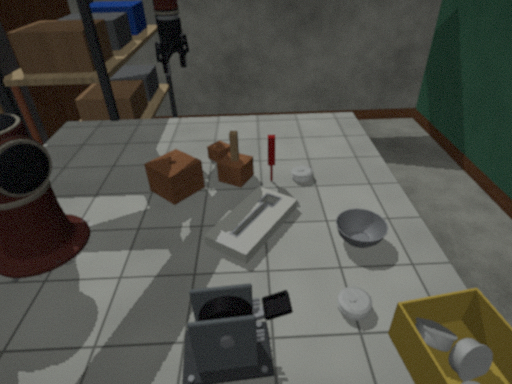

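The scene shows the middle block with the wooden-handled pin at about (267,135). The drain is at (245,200), with its sump at the right end (267,188). The dial is at (165,275), with its paddle towards (183,280). The side view agrees: pin (234,150), drain (255,222), paddle (277,305). Next I'll fit the poses to the masks from both cameras.

```bash
cat > h.py <<'E'
from plant import *
import cv2,numpy as np
from scipy.optimize import minimize
from scipy.spatial.transform import Rotation as R
def proj(cal,P):
    T=np.linalg.inv(cal["pose"]);p=np.asarray(P)@T[:3,:3].T+T[:3,3]
    p=p*[1,-1,-1];q=p@np.array(cal["camera_matrix"]).T
    return q[:,:2]/q[:,2:]
def box(x0,x1,y0,y1,z0,z1):
    return np.array([[x,y,z] for x in(x0,x1) for y in(y0,y1) for z in(z0,z1)])
def place(p,P):
    c,s=np.cos(p[2]),np.sin(p[2]);return P@np.array([[c,-s,0],[s,c,0],[0,0,1]]).T+[p[0],p[1],0]
def sil(cal,parts,p,S=4):
    m=np.zeros((384*S,512*S),np.uint8)
    for P in parts:
        h=cv2.convexHull(((proj(cal,place(p,P))+.5)*S).astype(np.float32))
        cv2.fillConvexPoly(m,np.round(h).astype(np.int32),1)
    return cv2.resize(m.astype(np.float32),(512,384),interpolation=cv2.INTER_AREA)
def fit(cams,masks,parts,p0s):
    cal=[get_calibration(c) for c in cams];best=None
    f=lambda p:sum(np.abs(sil(k,parts,p)-m).sum()/m.sum() for k,m in zip(cal,masks))
    for p0 in p0s:
        r=minimize(f,p0,method="Nelder-Mead",options=dict(initial_simplex=np.array(p0)+np.array([[0,0,0],[.012,0,0],[0,.012,0],[0,0,.25]]),xatol=1e-4,fatol=1e-4,maxiter=150))
        if best is None or r.fun<best.fun:best=r
    return best
def mask(c,q,near,N=None):
    """mask of the detection whose centroid is nearest to the projection of near"""
    t=proj(get_calibration(c),[near])[0];b=None
    for d in regions_of(c,q):
        ys,xs=np.nonzero(d["pixels"]);e=np.hypot(xs.mean()-t[0],ys.mean()-t[1])
        if b is None or e<b[0]:b=(e,d["pixels"].astype(np.float32),d["score"])
    if b: print(c,q,"off",round(b[0],1),"area",b[1].sum(),"score",round(b[2],2))
    return None if b is None else b[1]
E
python3 - <<'E'
from h import *
ok={}
near=dict(drain=(.514,.017,.02),pin=(.467,.257,.12),valve=(.45,-.31,.08),pad=(.5,-.303,.12))
for c in("scene","side"):
    grab_frame(c)
    for q in near:
        m=mask(c,q,near[q])
        if m is not None: ok[c,q]=m
np.savez("masks.npz",**{f"{c}|{q}":m for (c,q),m in ok.items()})
models=dict(drain=[box(-.06,.06,-.12,.12,0,.03)],pin=[box(-.011,.011,-.011,.011,.065,.155)],
 valve=[box(-.075,.075,-.05,.05,0,.01),box(-.055,.045,-.034,-.026,.01,.14),box(-.055,.045,.026,.034,.01,.14)])
p0=dict(drain=[(.514,.017,a) for a in(-.9,-.5,-.1,.3)],pin=[(.467,.257,a) for a in(0,.5,1)],valve=[(.43,-.31,a) for a in(-.6,-.2,.2,.6)])
for q in models:
    cs=[c for c in("scene","side") if (c,q) in ok]
    for sub in [cs]+[[c] for c in cs]:
        r=fit(sub,[ok[c,q] for c in sub],models[q],p0[q]);print(q,sub,np.round(r.x,4),round(r.fun,3))
E
```

```text
scene drain off 4.5 area 2850.0 score 0.72
scene pin off 0.7 area 201.0 score 0.53
scene valve off 11.3 area 2338.0 score 0.6
scene pad off 1.2 area 751.0 score 0.82
side drain off 2.8 area 3741.0 score 0.97
side pin off 1.0 area 244.0 score 0.83
side valve off 13.9 area 8335.0 score 0.66
side pad off 1.1 area 1759.0 score 0.87
drain ['scene', 'side'] [ 0.5135  0.0385 -0.6128] 0.056
drain ['scene'] [ 0.5138  0.0382 -0.6098] 0.032
drain ['side'] [ 0.5139  0.0385 -0.6128] 0.022
pin ['scene', 'side'] [ 0.4657  0.2645 -0.0266] 0.225
pin ['scene'] [0.4651 0.2648 0.0214] 0.101
pin ['side'] [0.4655 0.2697 1.5317] 0.113
valve ['scene', 'side'] [ 0.4607 -0.3037  0.0647] 0.244
valve ['scene'] [ 0.4594 -0.3029  0.0772] 0.086
valve ['side'] [ 0.4614 -0.305   0.0773] 0.149
```

Emit:
{"op": "apply_moves", "data": {"targets": [{"translation": [0,0,-0.1],"twist": -0.9,"hand": 1},{"translation": [0,0,-0.1],"twist": -0.9,"hand": 1},{"translation": [0,0,-0.1],"twist": -0.9,"hand": 1},{"translation": [0,0,-0.1],"twist": -0.9,"hand": 1},{"translation": [0,0,-0.1],"twist": -0.9,"hand": 1}]}}

```text
time: 1.8
tool_pos: [0.2711, 0.5631, 0.3037]
tool_rot: [0.0, -0.002, 1.0, 0.0]
contact_force: [-0.3, -0.3, -0.5]
gripper_width: 0.997
grasp_force: 0.0
```

```bash
cat >> h.py <<'E'
def go(target,yaw=None):
    """print shift (tool axes, m) and twist to bring the TCP to target, tool y at world angle yaw"""
    s=state();w,x,y,z=s["tool_rot"];M=R.from_quat([x,y,z,w]).as_matrix()
    a=np.arctan2(M[1,1],M[0,1]);d=M.T@(np.array(target)-s["tool_pos"])
    print("t",round(s["time"],2),"tcp",np.round(s["tool_pos"],4),"z",np.round(M[:,2],3),"yaw",round(a,4),"shift mm",np.round(d*1e3,1))
    if yaw is not None:
        e=(yaw-a+np.pi/2)%np.pi-np.pi/2;print("twist",round(-e,4))
E
python3 - <<'E'
from h import *
go((.4656,.230,.33),1.571)
for c in("scene","side"):
    k=get_calibration(c);print(c,proj(k,[[.5595,.104,.03],[.541,-.298,.12],[.46,-.303,.14],[.4656,.2648,.155]]).round(0).tolist())
k=get_calibration("wrist");print(np.round(k["pose"],3).tolist(),np.round(k["camera_matrix"],0).tolist())
E
```

```text
t 1.8 tcp [0.2711 0.5631 0.3037] z [ 0.  0. -1.] yaw 1.5757 shift mm [-192.8 -334.   -26.3]
twist 0.0047
scene [[267.0, 188.0], [183.0, 278.0], [154.0, 261.0], [268.0, 116.0]]
side [[270.0, 199.0], [274.0, 304.0], [221.0, 301.0], [233.0, 131.0]]
[[-0.005, -0.956, -0.294, 0.195], [1.0, -0.005, -0.001, 0.563], [-0.001, -0.294, 0.956, 0.425], [0.0, 0.0, 0.0, 1.0]] [[270.0, 0.0, 255.0], [0.0, 270.0, 196.0], [0.0, 0.0, 1.0]]
```

Emit:
{"op": "apply_moves", "data": {"targets": [{"translation": [-0.243,-0.373,-0.03],"twist": 0,"hand": 1},{"translation": [-0.243,-0.373,-0.03],"twist": 0,"hand": 1},{"translation": [-0.243,-0.373,-0.03],"twist": 0,"hand": 1},{"translation": [-0.243,-0.373,-0.03],"twist": 0,"hand": 1},{"translation": [-0.243,-0.373,-0.03],"twist": 0,"hand": 1},{"translation": [-0.243,-0.373,-0.03],"twist": 0,"hand": 1},{"translation": [-0.243,-0.373,-0.03],"twist": 0,"hand": 1},{"translation": [-0.243,-0.373,-0.03],"twist": 0,"hand": 1}]}}

```text
time: 2.6
tool_pos: [0.4666, 0.2633, 0.3277]
tool_rot: [0.0, -0.001, 1.0, 0.0]
contact_force: [1.3, 0.0, 0.7]
gripper_width: 0.997
grasp_force: 0.0
```

```bash
python3 - <<'E'
from h import *
im=grab_frame("wrist");k=get_calibration("wrist")
m=mask("wrist","pin",(.4656,.2648,.13))
if m is not None:
    r=fit(["wrist"],[m],[box(-.011,.011,-.011,.011,.065,.155)],[(.4656,.2648,a) for a in(-.4,0,.4,.8)]);print(np.round(r.x,4),r.fun)
    p=r.x
else: p=(.4656,.2648,0)
for z in(.155,.065):
    q=proj(k,place(p,np.array([[.011,.011,z],[-.011,.011,z],[-.011,-.011,z],[.011,-.011,z]])));print(q.round(0).tolist())
    cv2.polylines(im,[np.round(q*8).astype(np.int32)],True,(0,255,0),1,cv2.LINE_AA,3)
u,v=q.mean(0).astype(int);c=im[max(v-100,0):v+100,max(u-130,0):u+130]
cv2.imwrite("pics/w1.png",cv2.resize(c,None,fx=3,fy=3)[:600,:800,::-1])
go((p[0],p[1],.12),p[2])
E
```

```text
wrist pin off 5.5 area 607.0 score 0.92
[ 0.4652  0.2609 -0.1201] 0.05343904346227646
[[266.0, 190.0], [269.0, 171.0], [249.0, 168.0], [247.0, 188.0]]
[[264.0, 173.0], [266.0, 158.0], [250.0, 156.0], [249.0, 171.0]]
t 2.7 tcp [0.4683 0.2613 0.3279] z [ 0.002 -0.001 -1.   ] yaw 1.5655 shift mm [ 3.500e+00 -2.000e-01  2.079e+02]
twist -1.456
```

View pics/w1.png

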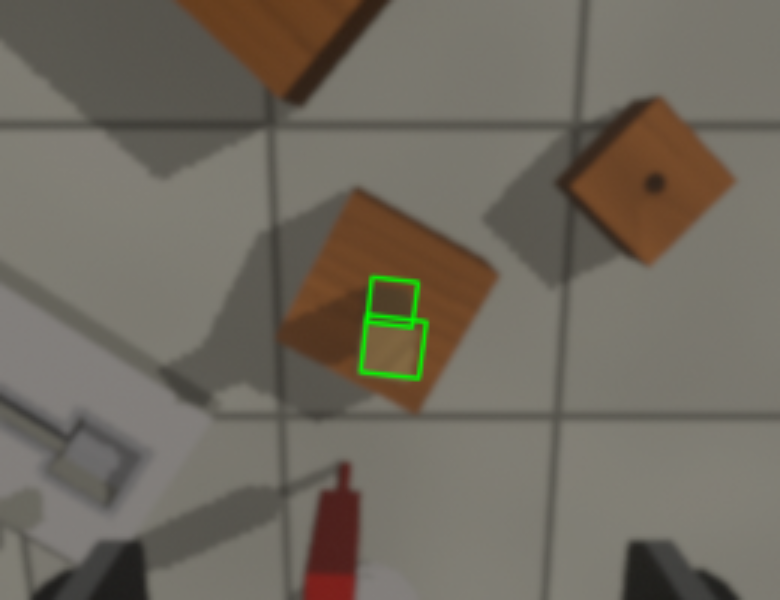

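```bash
python3 - <<'E'
from h import *
grab_frame("wrist")
m=mask("wrist","pin",(.4652,.2620,.13))
r=fit(["wrist"],[m],[box(-.011,.011,-.011,.011,.065,.155)],[(.4652,.262,a) for a in(-.4,0,.4,.8)]);print(np.round(r.x,4),r.fun)
p=r.x
go((p[0],p[1],.12),p[2]+np.pi/2)
E
```

```text
wrist pin off 4.8 area 514.0 score 0.86
[ 0.4605  0.2666 -0.1154] 0.1809338480234146
t 2.8 tcp [0.4663 0.2644 0.3274] z [-0.     0.001 -1.   ] yaw 1.5699 shift mm [  5.8   2.1 207.4]
twist 0.1145
```

Emit:
{"op": "apply_moves", "data": {"targets": [{"translation": [0.01,-0.02,0.4],"twist": 0.6,"hand": 1},{"translation": [0,0,0.45],"twist": 0.55,"hand": 1},{"translation": [0,0,0.45],"twist": 0,"hand": 1},{"translation": [0,0,0.45],"twist": 0,"hand": 1},{"translation": [0,0,0.34],"twist": 0,"hand": 1},{"translation": [0,0,0],"twist": 0,"hand": 1}]}}

```text
time: 3.4
tool_pos: [0.4599, 0.2627, 0.1121]
tool_rot: [-0.006, 0.056, 0.998, -0.002]
contact_force: [-0.7, -0.4, -1.1]
gripper_width: 1.003
grasp_force: 0.0
```

```bash
python3 - <<'E'
from h import *
go((.465,.2625,.118),-.118+np.pi/2)
im=grab_frame("wrist");cv2.imwrite("pics/w2.png",im[:,:,::-1])
m=mask("wrist","pin",(.465,.2625,.12))
E
```

```text
t 3.4 tcp [0.4599 0.2627 0.1121] z [-0.011 -0.004 -1.   ] yaw 1.4593 shift mm [-5.   0.4 -6. ]
twist 0.0065
wrist pin off 6.0 area 5297.0 score 0.87
```

View pics/w2.png

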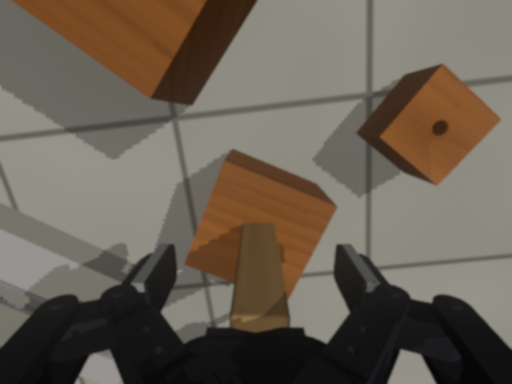

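The wrist view shows the handle (columns 235–288, rows 222–330) centred between the open fingers and square to them. I'll close now.

Emit:
{"op": "apply_moves", "data": {"targets": [{"translation": [0,0,0],"twist": 0,"hand": 1},{"translation": [0,0,0],"twist": 0,"hand": 1}]}}

```text
time: 3.7
tool_pos: [0.4666, 0.264, 0.1214]
tool_rot: [0.002, 0.057, 0.998, 0.001]
contact_force: [0.2, -0.2, -0.4]
gripper_width: 0.998
grasp_force: 0.0
```

```bash
python3 - <<'E'
from h import *
go((.465,.2625,.118),-.118+np.pi/2)
grab_frame("wrist")
m=mask("wrist","pin",(.465,.2625,.12))
ys,xs=np.nonzero(m);print(xs.min(),xs.max(),ys.min(),ys.max())
for x in(.457,.461,.465,.469):
  print(x,proj(get_calibration("wrist"),place((x,.2625,-.118),np.array([[-.011,.011,.155],[-.011,-.011,.155],[-.011,.011,.065],[-.011,-.011,.065]]))).round(0).tolist())
E
```

```text
t 3.7 tcp [0.4666 0.264  0.1214] z [ 0.005  0.002 -1.   ] yaw 1.4575 shift mm [ 1.4 -1.6  3.4]
twist 0.0047
wrist pin off 8.8 area 5941.0 score 0.66
226 282 208 331
0.457 [[279.0, 273.0], [220.0, 273.0], [268.0, 198.0], [236.0, 198.0]]
0.461 [[280.0, 283.0], [221.0, 282.0], [268.0, 204.0], [237.0, 204.0]]
0.465 [[281.0, 292.0], [223.0, 291.0], [269.0, 209.0], [237.0, 209.0]]
0.469 [[282.0, 300.0], [224.0, 300.0], [270.0, 215.0], [238.0, 215.0]]
```

Emit:
{"op": "apply_moves", "data": {"targets": [{"translation": [0,0,0],"twist": 0,"hand": 0},{"translation": [0,0,0],"twist": 0,"hand": 0},{"translation": [0,0,0],"twist": 0,"hand": 0},{"translation": [0,0,0],"twist": 0,"hand": 0},{"translation": [0,0,0],"twist": 0,"hand": 0},{"translation": [0,0,0],"twist": 0,"hand": 0},{"translation": [0,0,0],"twist": 0,"hand": 0},{"translation": [0,0,0],"twist": 0,"hand": 0}]}}

```text
time: 4.6
tool_pos: [0.4649, 0.2629, 0.1183]
tool_rot: [0.0, 0.057, 0.998, -0.0]
contact_force: [-0.4, 0.1, 0.8]
gripper_width: 0.248
grasp_force: 59.2
```

```bash
python3 - <<'E'
from h import *
go((.465,.264,.25),-.118+np.pi/2)
E
```

```text
t 4.6 tcp [0.4649 0.2629 0.1183] z [ 0. -0. -1.] yaw 1.457 shift mm [ 1.000e-01  1.100e+00 -1.317e+02]
twist 0.0042
```

Emit:
{"op": "apply_moves", "data": {"targets": [{"translation": [0,0,-0.12],"twist": 0,"hand": 0},{"translation": [0,0,-0.15],"twist": 0,"hand": 0},{"translation": [0,0,-0.2],"twist": 0,"hand": 0},{"translation": [0,0,-0.2],"twist": 0,"hand": 0},{"translation": [0,0,-0.2],"twist": 0,"hand": 0},{"translation": [0,0,-0.2],"twist": 0,"hand": 0},{"translation": [0,0,-0.1],"twist": 0,"hand": 0},{"translation": [0,0,0],"twist": 0,"hand": 0}]}}

```text
time: 5.4
tool_pos: [0.466, 0.2634, 0.2383]
tool_rot: [0.002, 0.057, 0.998, 0.001]
contact_force: [-0.4, 0.8, -0.6]
gripper_width: 0.245
grasp_force: 59.1
```

```bash
python3 - <<'E'
from h import *
print(state()["grasp_force"])
go((.4744,-.0171,.18),-.118+np.pi/2)
E
```

```text
59.1108763217926
t 5.4 tcp [0.466  0.2634 0.2383] z [ 0.005  0.002 -1.   ] yaw 1.4571 shift mm [ -39.9 -277.9   57.8]
twist 0.0043
```

Emit:
{"op": "apply_moves", "data": {"targets": [{"translation": [-0.05,-0.25,0],"twist": 0,"hand": 0},{"translation": [-0.05,-0.4,0],"twist": 0,"hand": 0},{"translation": [-0.05,-0.42,0],"twist": 0,"hand": 0},{"translation": [-0.05,-0.42,0],"twist": 0,"hand": 0},{"translation": [-0.05,-0.42,0.1],"twist": 0,"hand": 0},{"translation": [-0.05,-0.4,0.15],"twist": 0,"hand": 0},{"translation": [-0.05,-0.3,0.15],"twist": 0,"hand": 0},{"translation": [-0.05,-0.17,0.05],"twist": 0,"hand": 0}]}}

```text
time: 6.2
tool_pos: [0.4713, -0.0197, 0.1873]
tool_rot: [-0.002, 0.058, 0.998, 0.0]
contact_force: [0.2, 0.1, -0.2]
gripper_width: 0.249
grasp_force: 59.2
```

Emit:
{"op": "apply_moves", "data": {"targets": [{"translation": [0,0,0],"twist": 0,"hand": 0},{"translation": [0,0,0],"twist": 0,"hand": 0},{"translation": [0,0,0],"twist": 0,"hand": 0},{"translation": [0,0,0],"twist": 0,"hand": 0}]}}

```text
time: 6.6
tool_pos: [0.4733, -0.0169, 0.1907]
tool_rot: [0.0, 0.056, 0.998, 0.0]
contact_force: [-0.5, 0.6, -0.9]
gripper_width: 0.251
grasp_force: 59.2
```

```bash
python3 - <<'E'
from h import *
go((.4744,-.0171,.18),-.118+np.pi/2)
t=np.array(state()["tool_pos"]);tip=t-[0,0,.113]
out=[]
D=(.5137,.0384,-.6125)
slot=place(D,np.array([[.007,-.08,.03],[.007,.06,.03],[.02,.06,.03],[.02,.1,.03],[-.02,.1,.03],[-.02,.06,.03],[-.007,.06,.03],[-.007,-.08,.03]]))
for c in("scene","side"):
    im=grab_frame(c);k=get_calibration(c);q=proj(k,[tip]);print(c,q,proj(k,slot[:1]))
    u,v=q[0].astype(int);x0,y0=u-45,v-60
    S=6;crop=cv2.resize(im[y0:y0+100,x0:x0+66*1],None,fx=S,fy=S,interpolation=cv2.INTER_CUBIC)
    pr=lambda P:np.round(((proj(k,P)-[x0,y0]+.5)*S)*8).astype(np.int32)
    cv2.polylines(crop,[pr(slot)],True,(0,255,0),1,cv2.LINE_AA,3)
    cv2.polylines(crop,[pr([tip,tip+[0,0,.06]])],False,(255,0,0),1,cv2.LINE_AA,3)
    out.append(crop)
cv2.imwrite("pics/tip.png",np.hstack(out)[:,:,::-1])
E
```

```text
t 6.6 tcp [ 0.4733 -0.0169  0.1907] z [ 0.001  0.    -1.   ] yaw 1.4585 shift mm [-1.2 -0.  10.7]
twist 0.0057
scene [[222.33727627 194.89141036]] [[220.62619723 206.84452695]]
side [[235.58785361 214.79843395]] [[236.81552466 234.39279626]]
```

View pics/tip.png

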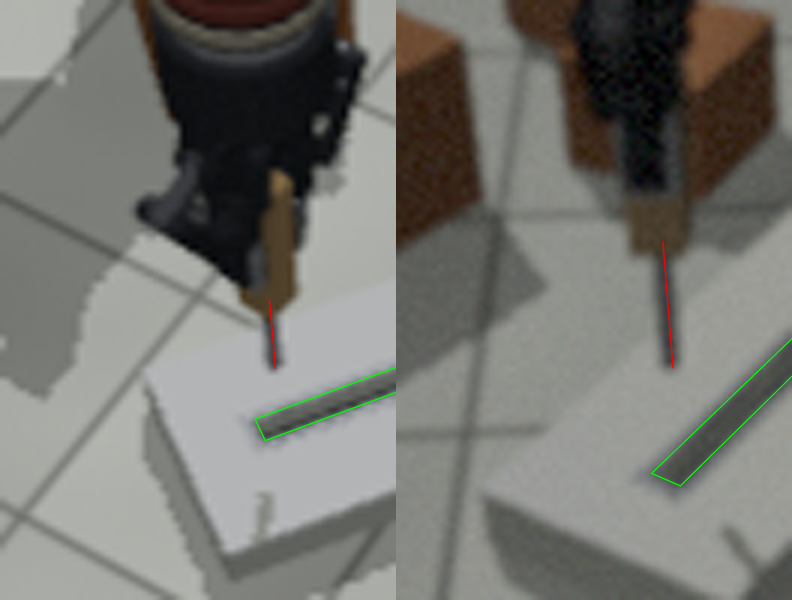

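The overlay agrees with the picture: the tip at (275,368) in the left crop and (668,367) in the right, and the slot outline lies on the slot. I'll descend slowly.

Emit:
{"op": "apply_moves", "data": {"targets": [{"translation": [-0.017,0.007,0.1],"twist": 0,"hand": 0},{"translation": [0,0,0.15],"twist": 0,"hand": 0},{"translation": [0,0,0.11],"twist": 0,"hand": 0},{"translation": [0,0,0],"twist": 0,"hand": 0},{"translation": [0,0,0.03],"twist": 0,"hand": 0},{"translation": [0,0,0.03],"twist": 0,"hand": 0},{"translation": [0,0,0.03],"twist": 0,"hand": 0},{"translation": [0,0,0.03],"twist": 0,"hand": 0}]}}

```text
time: 7.5
tool_pos: [0.4751, -0.0174, 0.1425]
tool_rot: [0.0, 0.057, 0.998, -0.0]
contact_force: [1.1, -0.5, -0.3]
gripper_width: 0.247
grasp_force: 59.2
```

Emit:
{"op": "apply_moves", "data": {"targets": [{"translation": [0,0,0.03],"twist": 0,"hand": 0},{"translation": [0,0,0.03],"twist": 0,"hand": 0},{"translation": [0,0,0.03],"twist": 0,"hand": 0},{"translation": [0,0,0],"twist": 0,"hand": 0},{"translation": [0,0,0],"twist": 0,"hand": 0}]}}

```text
time: 8.0
tool_pos: [0.4748, -0.0173, 0.1332]
tool_rot: [-0.0, 0.057, 0.998, 0.0]
contact_force: [-0.0, 0.3, -1.0]
gripper_width: 0.25
grasp_force: 59.2
```

```bash
python3 - <<'E'
from h import *
print(np.round(state()["contact_force"],2))
go((.4748,-.0171,.131),-.118+np.pi/2)
go((.5137+.08*.5748,.0384+.08*.8183,.131))
E
```

```text
[-0.01  0.31 -1.01]
t 8.0 tcp [ 0.4748 -0.0173  0.1332] z [-0.  0. -1.] yaw 1.457 shift mm [0.1 0.2 2.2]
twist 0.0042
t 8.0 tcp [ 0.4748 -0.0173  0.1332] z [-0.  0. -1.] yaw 1.457 shift mm [-70.5 130.    2.2]
```

Emit:
{"op": "apply_moves", "data": {"targets": [{"translation": [-0.007,0.013,0],"twist": 0,"hand": 0},{"translation": [-0.0143,0.0263,0],"twist": 0,"hand": 0},{"translation": [-0.0143,0.0263,0],"twist": 0,"hand": 0},{"translation": [-0.0143,0.0263,0],"twist": 0,"hand": 0},{"translation": [-0.0143,0.0263,0],"twist": 0,"hand": 0},{"translation": [-0.0143,0.0263,0],"twist": 0,"hand": 0},{"translation": [-0.0143,0.0263,0],"twist": 0,"hand": 0},{"translation": [-0.0143,0.0263,0],"twist": 0,"hand": 0}]}}

```text
time: 8.8
tool_pos: [0.4879, 0.0013, 0.1333]
tool_rot: [-0.0, 0.057, 0.998, 0.0]
contact_force: [-0.3, -0.3, -0.5]
gripper_width: 0.25
grasp_force: 59.2
```

Emit:
{"op": "apply_moves", "data": {"targets": [{"translation": [-0.0143,0.0263,0],"twist": 0,"hand": 0},{"translation": [-0.0143,0.0263,0],"twist": 0,"hand": 0},{"translation": [-0.0143,0.0263,0],"twist": 0,"hand": 0},{"translation": [-0.0143,0.0263,0],"twist": 0,"hand": 0},{"translation": [-0.0143,0.0263,0],"twist": 0,"hand": 0},{"translation": [-0.0143,0.0263,0],"twist": 0,"hand": 0},{"translation": [-0.0143,0.0263,0],"twist": 0,"hand": 0},{"translation": [-0.0143,0.0263,0],"twist": 0,"hand": 0}]}}

```text
time: 9.6
tool_pos: [0.5016, 0.0209, 0.1333]
tool_rot: [-0.0, 0.057, 0.998, -0.0]
contact_force: [-0.3, 0.0, -0.4]
gripper_width: 0.25
grasp_force: 59.2
```

```bash
cat >> h.py <<'E'
D=(.5137,.0384,-.6125)
def ind():
    s=state();d=np.array(s["tool_pos"])[:2]-D[:2];c,n=np.cos(D[2]),np.sin(D[2])
    print("drain xy mm",np.round([1e3*(c*d[0]+n*d[1]),1e3*(-n*d[0]+c*d[1])],1),"F",np.round(s["contact_force"],1),"z",round(s["tool_pos"][2],4))
E
python3 - <<'E'
from h import *
ind()
go((.5137+.08*.5748,.0384+.08*.8183,.133))
im=grab_frame("side");cv2.imwrite("pics/sl.png",cv2.resize(im[140:265,185:325],None,fx=4,fy=4,interpolation=cv2.INTER_CUBIC)[:,:,::-1])
E
```

```text
drain xy mm [  0.2 -21.3] F [-0.3  0.  -0.4] z 0.1333
t 9.6 tcp [0.5016 0.0209 0.1333] z [-0. -0. -1.] yaw 1.457 shift mm [-48.2  89.1   0.3]
```

View pics/sl.png

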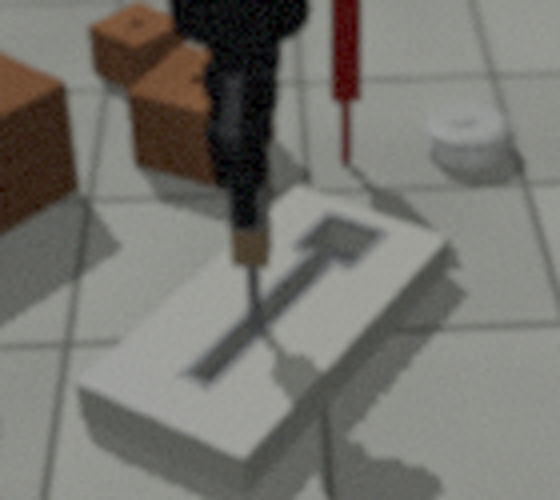

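The tip is down in the slot at (258,325), and the lateral error and forces are near zero. I'll continue.

Emit:
{"op": "apply_moves", "data": {"targets": [{"translation": [-0.0145,0.0268,0],"twist": 0,"hand": 0},{"translation": [-0.0145,0.0268,0],"twist": 0,"hand": 0},{"translation": [-0.0145,0.0268,0],"twist": 0,"hand": 0},{"translation": [-0.0145,0.0268,0],"twist": 0,"hand": 0},{"translation": [-0.0145,0.0268,0],"twist": 0,"hand": 0},{"translation": [-0.0145,0.0268,0],"twist": 0,"hand": 0},{"translation": [-0.0145,0.0268,0],"twist": 0,"hand": 0},{"translation": [-0.0145,0.0268,0],"twist": 0,"hand": 0}]}}

```text
time: 10.45
tool_pos: [0.5156, 0.0408, 0.1333]
tool_rot: [-0.0, 0.057, 0.998, -0.0]
contact_force: [0.4, -0.2, -1.2]
gripper_width: 0.252
grasp_force: 59.2
```

Emit:
{"op": "apply_moves", "data": {"targets": [{"translation": [-0.0145,0.0268,0],"twist": 0,"hand": 0},{"translation": [-0.0145,0.0268,0],"twist": 0,"hand": 0},{"translation": [-0.0145,0.0268,0],"twist": 0,"hand": 0},{"translation": [-0.0145,0.0268,0],"twist": 0,"hand": 0},{"translation": [-0.0145,0.0268,0],"twist": 0,"hand": 0},{"translation": [-0.0145,0.0268,0],"twist": 0,"hand": 0},{"translation": [-0.0145,0.0268,0],"twist": 0,"hand": 0},{"translation": [-0.0145,0.0268,0],"twist": 0,"hand": 0}]}}

```text
time: 11.25
tool_pos: [0.5295, 0.0608, 0.1333]
tool_rot: [-0.0, 0.057, 0.998, -0.0]
contact_force: [0.6, -0.0, -1.1]
gripper_width: 0.251
grasp_force: 59.2
```

```bash
python3 - <<'E'
from h import *
ind()
go((.5137+.08*.5748,.0384+.08*.8183,.133))
E
```

```text
drain xy mm [ 0.1 27.5] F [ 0.6 -0.  -1.1] z 0.1333
t 11.25 tcp [0.5295 0.0608 0.1333] z [-0. -0. -1.] yaw 1.457 shift mm [-25.1  46.2   0.3]
```

Emit:
{"op": "apply_moves", "data": {"targets": [{"translation": [-0.0147,0.027,0],"twist": 0,"hand": 0},{"translation": [-0.0147,0.027,0],"twist": 0,"hand": 0},{"translation": [-0.0147,0.027,0],"twist": 0,"hand": 0},{"translation": [-0.0147,0.027,0],"twist": 0,"hand": 0},{"translation": [-0.0147,0.027,0],"twist": 0,"hand": 0},{"translation": [-0.0147,0.027,0],"twist": 0,"hand": 0},{"translation": [-0.0147,0.027,0],"twist": 0,"hand": 0},{"translation": [-0.0147,0.027,0],"twist": 0,"hand": 0}]}}

```text
time: 12.05
tool_pos: [0.5437, 0.081, 0.1333]
tool_rot: [-0.0, 0.057, 0.998, -0.0]
contact_force: [0.2, 0.4, 0.1]
gripper_width: 0.252
grasp_force: 59.2
```

Emit:
{"op": "apply_moves", "data": {"targets": [{"translation": [-0.0147,0.027,0],"twist": 0,"hand": 0},{"translation": [-0.0147,0.027,0],"twist": 0,"hand": 0},{"translation": [-0.0147,0.027,0],"twist": 0,"hand": 0},{"translation": [-0.0147,0.027,0],"twist": 0,"hand": 0},{"translation": [-0.0147,0.027,0],"twist": 0,"hand": 0},{"translation": [-0.0147,0.027,0],"twist": 0,"hand": 0},{"translation": [-0.0147,0.027,0],"twist": 0,"hand": 0},{"translation": [-0.0147,0.027,0],"twist": 0,"hand": 0}]}}

```text
time: 12.85
tool_pos: [0.5578, 0.1011, 0.1333]
tool_rot: [0.0, 0.057, 0.998, 0.0]
contact_force: [0.1, -0.2, -0.9]
gripper_width: 0.252
grasp_force: 59.2
```

Emit:
{"op": "apply_moves", "data": {"targets": [{"translation": [0,0,0],"twist": 0,"hand": 0},{"translation": [0,0,0],"twist": 0,"hand": 0}]}}

```text
time: 13.05
tool_pos: [0.5577, 0.1009, 0.1333]
tool_rot: [-0.0, 0.057, 0.998, -0.0]
contact_force: [-0.5, -1.1, -1.4]
gripper_width: 0.249
grasp_force: 59.2
```

```bash
python3 - <<'E'
from h import *
ind()
# valve fit with whole dial included (drum, paddle), both cameras, unoccluded early masks
Z=np.load("masks.npz")
a=np.linspace(0,2*np.pi,24)
drum=np.vstack([np.c_[.044*np.cos(a),np.full(24,y),.095+.044*np.sin(a)] for y in(-.025,.025)])
t=.3;ax=np.array([np.cos(t),0,np.sin(t)]);nz=np.array([-np.sin(t),0,np.cos(t)]);c=np.array([.0812,0,.1201])
tray=np.array([c+u*ax+[0,v,0]+w*nz for u in(-.0215,.0215) for v in(-.0215,.0215) for w in(-.004,.004)])
arm=np.array([u*ax+[0,v,.095] for u in(.03,.07) for v in(-.01,.01)])
house=[box(-.075,.075,-.05,.05,0,.01),box(-.055,.045,-.034,-.026,.01,.14),box(-.055,.045,.026,.034,.01,.14)]
full=house+[drum,tray]
print(Z.files)
cs=("scene","side");P0=[(.46,-.303,a) for a in(-.1,.1,.3)]
U=[np.maximum(Z[c+"|valve"],Z[c+"|pad"]) for c in cs]
for sub in((0,1),(0,),(1,)):
    r=fit([cs[i] for i in sub],[U[i] for i in sub],full,P0)
    print(sub,np.round(r.x,4),round(r.fun,3),"pad",np.round(place(r.x,c[None])[0],4))
for q in("valve","pad"):
  for i in (0,1):
    ys,xs=np.nonzero(Z[cs[i]+"|"+q]);print(q,cs[i],xs.min(),xs.max(),ys.min(),ys.max())
E
```

```text
drain xy mm [ 0.1 76.4] F [-0.5 -1.1 -1.4] z 0.1333
['scene|drain', 'scene|pin', 'scene|valve', 'scene|pad', 'side|drain', 'side|pin', 'side|valve', 'side|pad']
(0, 1) [ 0.4613 -0.3034  0.0513] 0.157 pad [ 0.5424 -0.2993  0.1201]
(0,) [ 0.4621 -0.3033  0.0472] 0.08 pad [ 0.5432 -0.2995  0.1201]
(1,) [ 0.4621 -0.3047  0.072 ] 0.075 pad [ 0.5431 -0.2989  0.1201]
valve scene 132 195 244 308
valve side 183 292 283 383
pad scene 143 194 255 286
pad side 199 292 290 320
```

Emit:
{"op": "apply_moves", "data": {"targets": [{"translation": [0,0,-0.08],"twist": 0,"hand": 0},{"translation": [0,0,-0.2],"twist": 0,"hand": 0},{"translation": [0,0,-0.25],"twist": 0,"hand": 0},{"translation": [0,0,-0.25],"twist": 0,"hand": 0},{"translation": [0,0,-0.25],"twist": 0,"hand": 0},{"translation": [0,0,-0.22],"twist": 0,"hand": 0},{"translation": [0,0,-0.15],"twist": 0,"hand": 0},{"translation": [0,0,0],"twist": 0,"hand": 0}]}}

```text
time: 13.85
tool_pos: [0.5589, 0.1009, 0.2768]
tool_rot: [0.003, 0.057, 0.998, 0.0]
contact_force: [0.0, 0.5, -0.4]
gripper_width: 0.247
grasp_force: 59.2
```

```bash
python3 - <<'E'
from h import *
go((.543,-.299,.273))
E
```

```text
t 13.85 tcp [0.5589 0.1009 0.2768] z [ 0.006  0.    -1.   ] yaw 1.4569 shift mm [ -29.6 -399.1    3.6]
```

Emit:
{"op": "apply_moves", "data": {"targets": [{"translation": [-0.025,-0.2,0],"twist": 0,"hand": 0},{"translation": [-0.025,-0.35,0],"twist": 0,"hand": 0},{"translation": [-0.025,-0.4,0],"twist": 0,"hand": 0},{"translation": [-0.025,-0.4,0],"twist": 0,"hand": 0},{"translation": [-0.025,-0.4,0],"twist": 0,"hand": 0},{"translation": [-0.025,-0.4,0],"twist": 0,"hand": 0},{"translation": [-0.025,-0.4,0],"twist": 0,"hand": 0},{"translation": [-0.025,-0.4,0],"twist": 0,"hand": 0}]}}

```text
time: 14.65
tool_pos: [0.5431, -0.1958, 0.2715]
tool_rot: [-0.001, 0.057, 0.998, 0.001]
contact_force: [0.5, -0.0, -1.1]
gripper_width: 0.251
grasp_force: 59.2
```

Emit:
{"op": "apply_moves", "data": {"targets": [{"translation": [-0.025,-0.4,0],"twist": 0,"hand": 0},{"translation": [-0.025,-0.33,0],"twist": 0,"hand": 0},{"translation": [-0.025,-0.2,0],"twist": 0,"hand": 0},{"translation": [-0.02,-0.11,0],"twist": 0,"hand": 0},{"translation": [0,0,0],"twist": 0,"hand": 0},{"translation": [0,0,0],"twist": 0,"hand": 0},{"translation": [0,0,0],"twist": 0,"hand": 0},{"translation": [0,0,0],"twist": 0,"hand": 0}]}}

```text
time: 15.45
tool_pos: [0.542, -0.2977, 0.2735]
tool_rot: [0.0, 0.056, 0.998, 0.0]
contact_force: [-0.7, -0.1, -0.2]
gripper_width: 0.25
grasp_force: 59.2
```

```bash
python3 - <<'E'
from h import *
go((.543,-.299,.273))
t=np.array(state()["tool_pos"]);tip=t-[0,0,.113]
V=(.462,-.304,.06);th=.3
ax=np.array([np.cos(th),0,np.sin(th)]);c=np.array([.0812,0,.1201])
ring=place(V,np.array([c+u*ax+[0,v,0] for u,v in((-.0165,-.0165),(-.0165,.0165),(.0165,.0165),(.0165,-.0165))]))
out=[]
for cam in("scene","side"):
    im=grab_frame(cam);k=get_calibration(cam);u,v=proj(k,[tip])[0].astype(int);x0,y0,S=u-32,v-40,6
    crop=cv2.resize(im[y0:y0+90,x0:x0+66],None,fx=S,fy=S,interpolation=cv2.INTER_CUBIC)
    pr=lambda P:np.round(((proj(k,P)-[x0,y0]+.5)*S)*8).astype(np.int32)
    cv2.polylines(crop,[pr(ring)],True,(0,255,0),1,cv2.LINE_AA,3)
    cv2.polylines(crop,[pr([tip,[tip[0],tip[1],.12]])],False,(255,0,0),1,cv2.LINE_AA,3)
    out.append(crop)
cv2.imwrite("pics/pad.png",np.hstack(out)[:,:,::-1])
E
```

```text
t 15.45 tcp [ 0.542  -0.2977  0.2735] z [ 0.  0. -1.] yaw 1.4586 shift mm [-1.2 -1.2  0.5]
```

View pics/pad.png

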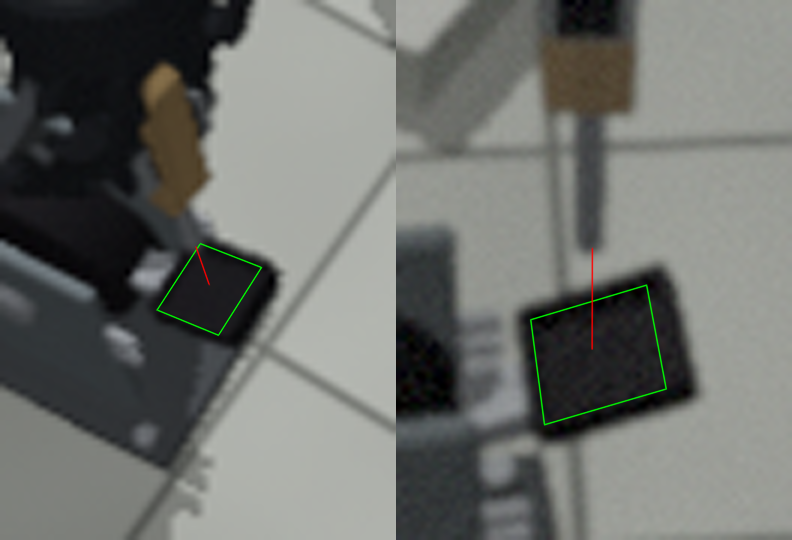

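The tray is centred under the tip, about 2–4 mm further in +x than the model: its centre is at (605,353) in the side crop, and the tip drop lands at (592,350). I'll correct by 2.5 mm in x and go down.

Emit:
{"op": "apply_moves", "data": {"targets": [{"translation": [-0.028,-0.006,0.08],"twist": 0,"hand": 0},{"translation": [0,0,0.1],"twist": 0,"hand": 0},{"translation": [0,0,0.08],"twist": 0,"hand": 0},{"translation": [0,0,0.04],"twist": 0,"hand": 0},{"translation": [0,0,0.04],"twist": 0,"hand": 0},{"translation": [0,0,0.04],"twist": 0,"hand": 0},{"translation": [0,0,0.04],"twist": 0,"hand": 0},{"translation": [0,0,0.04],"twist": 0,"hand": 0}]}}

```text
time: 16.35
tool_pos: [0.5452, -0.3, 0.2286]
tool_rot: [0.001, 0.057, 0.998, -0.0]
contact_force: [0.9, 1.2, 4.7]
gripper_width: 0.248
grasp_force: 59.9
```

```bash
python3 - <<'E'
from h import *
go((.5445,-.2985,.181))
s=state();print(np.round(s["contact_force"],2))
E
```

```text
t 16.35 tcp [ 0.5452 -0.3     0.2286] z [ 0.003 -0.001 -1.   ] yaw 1.457 shift mm [ 1.   1.4 47.6]
[0.87 1.21 4.66]
```

Contact at the expected height (about 4.7 N up). I'll press on steadily.

Emit:
{"op": "apply_moves", "data": {"targets": [{"translation": [0,0,0.035],"twist": 0,"hand": 0},{"translation": [0,0,0.035],"twist": 0,"hand": 0},{"translation": [0,0,0.035],"twist": 0,"hand": 0},{"translation": [0,0,0.035],"twist": 0,"hand": 0},{"translation": [0,0,0.035],"twist": 0,"hand": 0},{"translation": [0,0,0.035],"twist": 0,"hand": 0},{"translation": [0,0,0.035],"twist": 0,"hand": 0},{"translation": [0,0,0.035],"twist": 0,"hand": 0}]}}

```text
time: 17.15
tool_pos: [0.5445, -0.3001, 0.199]
tool_rot: [0.0, 0.057, 0.998, -0.0]
contact_force: [3.3, -0.4, 4.3]
gripper_width: 0.254
grasp_force: 60.1
```

Emit:
{"op": "apply_moves", "data": {"targets": [{"translation": [0,0,0.035],"twist": 0,"hand": 0},{"translation": [0,0,0.035],"twist": 0,"hand": 0},{"translation": [0,0,0.035],"twist": 0,"hand": 0},{"translation": [0,0,0.035],"twist": 0,"hand": 0},{"translation": [0,0,0.03],"twist": 0,"hand": 0},{"translation": [0,0,0],"twist": 0,"hand": 0},{"translation": [0,0,0],"twist": 0,"hand": 0},{"translation": [0,0,0],"twist": 0,"hand": 0}]}}

```text
time: 17.95
tool_pos: [0.544, -0.2996, 0.1823]
tool_rot: [-0.001, 0.057, 0.998, 0.0]
contact_force: [-1.8, 0.4, 6.4]
gripper_width: 0.252
grasp_force: 60.3
```

```bash
python3 - <<'E'
from h import *
go((.5445,-.2985,.181))
s=state();print(np.round(s["contact_force"],2))
V=(.4645,-.304,.06);out=[]
t=np.array(s["tool_pos"]);tip=t-[0,0,.113]
for cam in("scene","side"):
    im=grab_frame(cam);k=get_calibration(cam);u,v=proj(k,[tip])[0].astype(int);x0,y0,S=u-40,v-50,6
    crop=cv2.resize(im[y0:y0+90,x0:x0+66],None,fx=S,fy=S,interpolation=cv2.INTER_CUBIC)
    pr=lambda P:np.round(((proj(k,P)-[x0,y0]+.5)*S)*8).astype(np.int32)
    for th,col in((-.3,(0,255,0)),(-.1,(255,255,0))):
        ax=np.array([np.cos(th),0,np.sin(th)]);c=np.array([0,0,.095])+.085*ax
        ring=place(V,np.array([c+u*ax+[0,v,0] for u,v in((-.0165,-.0165),(-.0165,.0165),(.0165,.0165),(.0165,-.0165))]))
        cv2.polylines(crop,[pr(ring)],True,col,1,cv2.LINE_AA,3)
    out.append(crop)
cv2.imwrite("pics/end.png",np.hstack(out)[:,:,::-1])
E
```

```text
t 17.95 tcp [ 0.544  -0.2996  0.1823] z [-0.001  0.001 -1.   ] yaw 1.457 shift mm [-0.4  1.2  1.3]
[-1.82  0.42  6.41]
```

View pics/end.png

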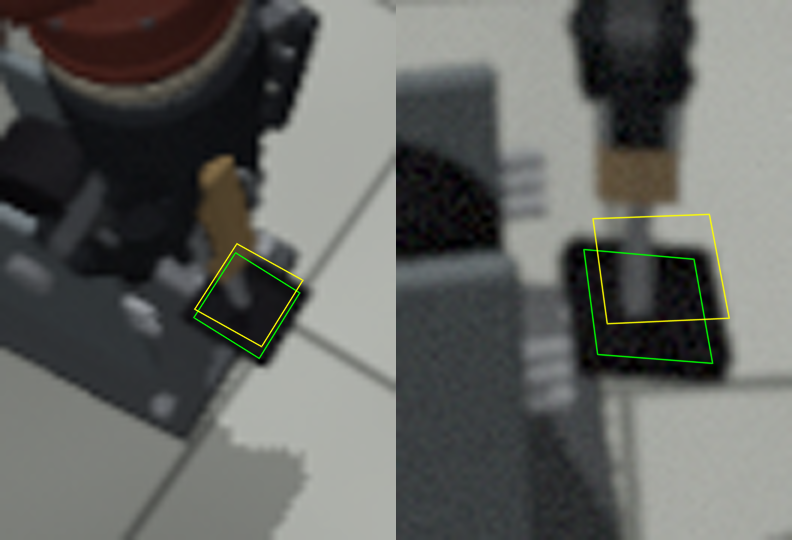

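The tray (black, 565–730 × 242–382 in the side crop) lies on the third-click outline, with 6.4 N on it. I'll press 1.5 mm more for margin and let it settle.

Emit:
{"op": "apply_moves", "data": {"targets": [{"translation": [0,0,0.008],"twist": 0,"hand": 0},{"translation": [0,0,0.007],"twist": 0,"hand": 0},{"translation": [0,0,0],"twist": 0,"hand": 0},{"translation": [0,0,0],"twist": 0,"hand": 0},{"translation": [0,0,0],"twist": 0,"hand": 0},{"translation": [0,0,0],"twist": 0,"hand": 0},{"translation": [0,0,0],"twist": 0,"hand": 0},{"translation": [0,0,0],"twist": 0,"hand": 0}]}}

```text
time: 18.85
tool_pos: [0.5438, -0.2997, 0.181]
tool_rot: [-0.001, 0.057, 0.998, 0.0]
contact_force: [-1.7, 0.2, 6.7]
gripper_width: 0.25
grasp_force: 60.4
```

Emit:
{"op": "apply_moves", "data": {"targets": [{"translation": [0,0,0],"twist": 0,"hand": 0},{"translation": [0,0,0],"twist": 0,"hand": 0},{"translation": [0,0,0],"twist": 0,"hand": 0},{"translation": [0,0,0],"twist": 0,"hand": 0}]}}

```text
time: 19.25
tool_pos: [0.5438, -0.2997, 0.181]
tool_rot: [-0.001, 0.057, 0.998, 0.0]
contact_force: [-1.9, 1.1, 6.9]
gripper_width: 0.251
grasp_force: 60.4
```

Steady at about 6.8 N and just past the third click, so I'm handing it in.

```bash
python3 -c "
from plant import *
print(job_done())"
```

```text
the job is handed in; nothing more can be done
None
```

I drew the pin through the slot into the sump and handed in at about 19 s with its tip holding the paddle down at what the images show is the third click, at a steady 7 N or so; no verdict came back.

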